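# Ready the weighted press lever over its pivot

## Robot

A 6-joint arm with a two-finger parallel gripper is mounted at the origin on a cart in front of the work surface, level with it; the furniture and walls round the work are solid. World frame = base frame: x ahead of the robot, y to its left, z up, the work surface at z = 0. Lengths are in mm, angles in rad, forces in N, time in s.
With the tool pointing down it reaches from about 275 to 750 mm from the base axis. Payload 10.2 kg.
Tool frame: the origin (TCP) lies at the very end of the fingers, on their centre line; the grasp point (between the pads) lies 19 mm behind it; x points along the fingers, z is the direction in which the jaws open and shut, and the axes are right-handed (so a half turn about x gives the same grasp; the last joint's range is limited). The gripper opens to 85 mm and grips with 20 to 120 N. Pads are 22 mm wide; open, the fingers measure 114 mm over their backs; the gripper's body (76 mm by 85 mm) begins 54 mm behind the grasp point. The pads swing forward as they close: fully open they stand 13 mm farther back than shut.
Start: joints at [-1.466, 0.313, 1.498, -0, 1.331, -0.223], TCP at [169.017, -497.056, 231.294] pointing down, gripper open.
Joint ranges: [-2.94, 2.94], [-0.97, 2.17], [0.19, 2.56], [-1.23, 4.37], [0.02, 3.11], [-2.88, 2.88]. Speed limits (rad/s): [2.39, 2.39, 3.01, 3.14, 3.14, 3.14].

## Interface

Orientations are given as a unit quaternion [w, x, y, z].
In Python, from rig import sense, vision, job gives the robot as it stands. The module is installed in compiled form; this text tells all that it offers.
- The arm moves only by the shell command python3 -m pendant 'ROWS' [FORCE]. ROWS is JSON, a list of rows, each a list of 7 numbers: the turn, a rotation vector about the tool's x, y, z in rad, then the shift along the tool's x, y, z in cm, then the opening, from 0 (shut) to 1 (fully open). A call has exactly 5 rows; each row is the pose to reach, as a shift and turn from the pose commanded when the call began, along the tool's axes at that moment; what a row does not reach only later rows make up. A row lasts 1/8 s, in which the tool goes at most 62.5 mm and 10.7 degrees, less where a joint would pass 70% of its speed; a pose out of reach is approached as far as the arm can. A call with a gripper value outside its range is refused whole. The fingers move at their own pace and stop on an object; FORCE is the grip in N (left out, the last holds). Time passes only in rows, so rows that repeat a pose let the fingers close, or fill a call up. It gives the time, the measured TCP pose, the force and the opening at its end, in the units of the state.
- sense(): the state, without advancing time (a new reading comes with each control period).
- vision.capture(name): name is "scene" or "top" or "wrist"; returns the picture (400x640x3 uint8, red, green, blue); there is no depth.
- vision.calibration(name): a dict with "K" (3x3 intrinsics, pixels), "k1" (the pictures are not rectified: a ray, as slopes to the right and down, at radius r is drawn at 1 + k1 r^2 times it, then the intrinsics apply), "extrinsics" (4x4, takes a point from camera to world coordinates). Camera axes: x right, y up, looking along -z (the intrinsics and any distortion apply to the point x, -y, -z); pixel columns grow to the right and rows downward; lengths in mm; the calibration is good to about 2 mm. A picture is of the moment at which its call begins: read the wrist's pose just before it. calibration takes no time and is no camera call; for the wrist camera it gives the pose at the moment of the call.
- job.finish_job(): hands the job in, once; it reports no verdict.
The state is a dict: "time_s": time; "joints": joint angles; "dq": joint speeds; "tau": joint torques, N m; "eef_pos": TCP position; "ee_rot": TCP orientation; "force": force on the tool from outside, world axes, zero at the start; "wrist_torque": the same for the moment, N m; "grip_width": opening from 0.0 (shut) to 1.0 (fully open).
Only numpy, scipy, OpenCV 4.12 (cv2) and the standard library are available. Lean on these libraries where they do the work, as an engineer would, in place of code of your own. Each camera call takes 0.05 s, during which the arm holds its last target.

## Task

The lever of the little green hand press lies in its wooden cradle. First, with the lever still lying there, slide its brass weight along the bar, away from the hub, until you feel it come home against the stop collar; then grip the bar at the lever's balance point, lift it out, and hold it level and still with the hub squarely a few centimetres above the press's pivot post and the weighted arm pointing along over the guide fork. Do not let it touch the press, do not tip it or disturb the tea glass and the burr box, and finish while still holding it there: it must not be put down or let go.

Things in the scene. Friction and masses are not known exactly. Their poses are not given: they have to be found in the camera images.
- lever: steel lever, 247 mm long. Origin: bore axis, at the hub's underside; x runs along the bar to the weight, z up. Hub: dark ring, 40 mm across, 24 high, bore 18. Bar: 12 mm wide, 16 high, from x = 20 to 227, its middle 12 above the origin (40 above the bench in the cradle). 0.56 kg with the weight. With the weight home it balances at x = 124 mm, on bare bar 33 mm short of the weight
- collar (a point): centre of the fixed stop collar on the lever's bar: dark steel disc 24 mm across and 8 mm thick, at lever x = 197 to 205 mm
- weight (a joint): slide of the brass weight along the bar, in m: 0 nearest the hub, 0.072 home against the collar; starts at 0 to 0.04. It drags with about 3 N and stays where it is left. When the push along the bar rises to some 8 to 15 N, it is home; the cradle takes the push.
- weight_mid (a point): centre of the brass weight, a cylinder 36 mm across and 40 mm long, lying along the bar (the bar runs through it) with two copper bands; at lever x = 105 mm + slide, 40 mm above the bench while in the cradle. It can be gripped across its 36 mm from above, or pushed on its hub-side face.
- cradle: dark board fixed on the bench, 270 x 70 x 12 mm; two lighter saddles, 45 mm high and 50 wide, with open-topped 15 mm slots carry the bar. Origin under the board's centre; x runs along the lever from hub to weight. Saddles at x = -86 to -74 and 96 to 108 mm; they stop the lever sliding endways. Lever origin at x = -110. Lift it straight up; it is clear after 30 mm.
- press: green hand press foot fixed on the bench: base 170 x 84 x 14 mm. Origin on the axis of the pivot post, at bench height; its x axis points from the post over the guide fork, which is how the lever's arm has to point. Fork: two prongs 63 mm high at x = 77 to 93 mm, 22 mm apart, with a low steel plunger between them.
- post_top (a point): centre of the top of the press's pivot post, 75 mm above the bench; the steel pin there is 14 mm across
- tea_glass: glass mug of tea, 75 x 101 x 92 mm, a bystander behind the work; origin at the centre of its underside
- burr_box: blue box of burr tubes, 60 x 104 x 66 mm, a bystander behind the work; origin at the centre of its underside
Things that resemble listed ones, but are neither listed nor needed, are in the scene too. Of the things shaped like the press, the green one is meant.

How it is judged:
By the outcome, as a careful person would: the job done as asked, in the order asked, and still so for the second after the job is handed in, while the arm keeps its last pose, push and grip.
It also fails if it takes over 48 s, if anything falls off the work surface, if the arm or the gripper's body presses on something with over 40 N, if the wrist force passes 120 N, or if a joint passes its speed limit or range.

## Working session

There is one attempt and no reset: what is moved stays moved. The work goes in short steps, Python scripts to look and compute and a shell command to move; the robot and the scene stay as the last step left them, time stands still between calls to the robot, and variables do not carry over. Pictures are saved under pics/ and viewed, and the job is handed in when it is done.

```bash
mkdir -p pics
cat > h.py <<'E'
import numpy as np, cv2
from rig import sense, vision, job
def snap(n,f):
    im=vision.capture(n); cv2.imwrite('pics/'+f+'.png',cv2.cvtColor(im,cv2.COLOR_RGB2BGR)); return im
def ray(n,u,v,cal=None):
    c=cal or vision.calibration(n);K=np.array(c['K']);E=np.array(c['extrinsics']);k=c['k1']
    xd=(u-K[0,2])/K[0,0];yd=(v-K[1,2])/K[1,1];x,y=xd,yd
    for _ in range(30):
        s=1+k*(x*x+y*y);x,y=xd/s,yd/s
    d=E[:3,:3]@np.array([x,-y,-1]);return E[:3,3],d/np.linalg.norm(d)
def onz(n,u,v,z,cal=None):
    o,d=ray(n,u,v,cal);return o+d*(z-o[2])/d[2]
def proj(n,P,cal=None):
    c=cal or vision.calibration(n);K=np.array(c['K']);E=np.array(c['extrinsics']);k=c['k1']
    p=E[:3,:3].T@(np.array(P,float)-E[:3,3]);x,y=p[0]/-p[2],-p[1]/-p[2];s=1+k*(x*x+y*y)
    return np.array([K[0,0]*x*s+K[0,2],K[1,1]*y*s+K[1,2]])
E
python3 - <<'E'
from h import *
print(sense())
for n in('scene','top','wrist'):
    snap(n,n+'0');c=vision.calibration(n);print(n,np.round(c['extrinsics'],3).tolist(),c['K'],c['k1'])
E
```

```text
{'time_s': 0.0, 'joints': array([-1.46636465e+00,  3.13479470e-01,  1.49841790e+00, -4.63577280e-05,
        1.33102943e+00, -2.23409780e-01]), 'dq': array([-0.0009632 , -0.00131505,  0.00116444,  0.00021758, -0.00214875,
        0.00073977]), 'tau': array([-1.59959973e-04, -4.12265110e+01, -2.59744656e+01, -1.87407309e-04,
        4.07193991e-03,  1.91304935e-05]), 'eef_pos': array([ 168.99490481, -496.78376653,  230.72722748]), 'ee_rot': array([ 0.57456846,  0.41204266,  0.5752185 , -0.41135824]), 'force': array([ 0.39941445, -0.12512287,  0.08009636]), 'wrist_torque': array([-0.03210135, -0.04608844,  0.00200262]), 'grip_width': 1.0013660985310089}
scene [[-0.896, 0.203, -0.394, 71.994], [-0.443, -0.455, 0.772, 960.383], [-0.023, 0.867, 0.498, 750.836], [0.0, 0.0, 0.0, 1.0]] [[506.05774804   0.         313.26770759]
 [  0.         506.05774804 197.90193501]
 [  0.           0.           1.        ]] -0.01208762530539392
top [[-0.012, 0.995, -0.099, 472.52], [-1.0, -0.01, 0.018, -68.762], [0.017, 0.1, 0.995, 1422.578], [0.0, 0.0, 0.0, 1.0]] [[475.20304913   0.         321.31121909]
 [  0.         475.20304913 197.14027915]
 [  0.           0.           1.        ]] -0.11926701072231184
wrist [[0.323, 0.895, 0.308, 249.507], [-0.947, 0.305, 0.104, -469.449], [-0.001, -0.326, 0.946, 374.165], [0.0, 0.0, 0.0, 1.0]] [[302.32214618   0.         320.57799176]
 [  0.         302.32214618 196.98785   ]
 [  0.           0.           1.        ]] 0.00967053328576669
```

View pics/scene0.png

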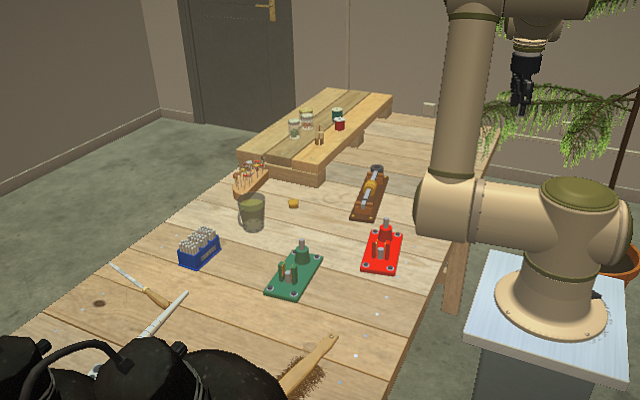

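View pics/top0.png

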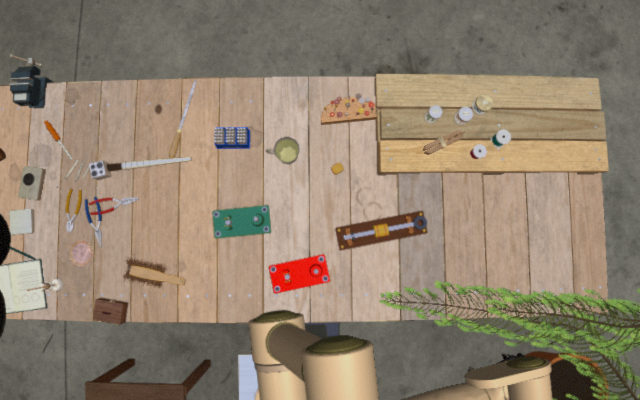

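View pics/wrist0.png

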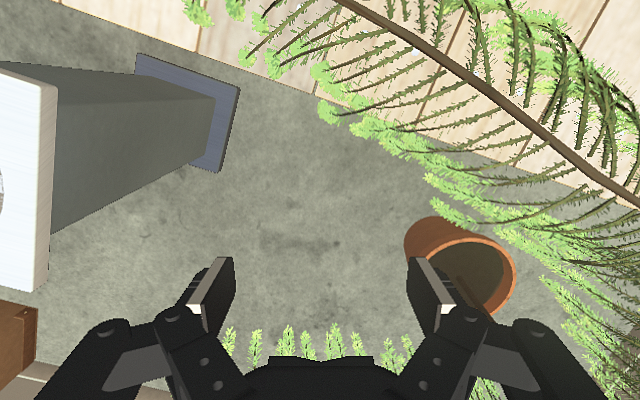

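Candidates in the top view: the press is the green one at (241,221), and the red one at (299,273) is its look-alike. There is only one lever in a cradle, at (381,230), with its dark hub at (420,222). The brass weight is at (381,230). The yellow thing at (337,169) is loose and not the weight. Next I'll check these in one close crop.

Run:
```python
import cv2,numpy as np
im=cv2.imread('pics/top0.png')
a=cv2.resize(im[195:260,325:440],None,fx=6.5,fy=6.5,interpolation=cv2.INTER_CUBIC)
cv2.imwrite('pics/c1.png',a)
a=cv2.resize(im[190:250,200:285],None,fx=8,fy=8,interpolation=cv2.INTER_CUBIC)
cv2.imwrite('pics/c2.png',a)
s=cv2.imread('pics/scene0.png')
a=cv2.resize(s[150:310,250:410],None,fx=3.7,fy=3.7,interpolation=cv2.INTER_CUBIC)
cv2.imwrite('pics/c3.png',a)
```

```text
(no output)
```

View pics/c1.png

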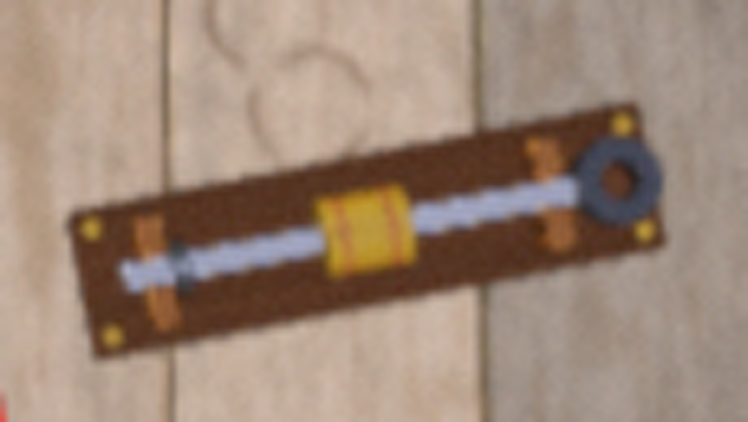

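View pics/c2.png

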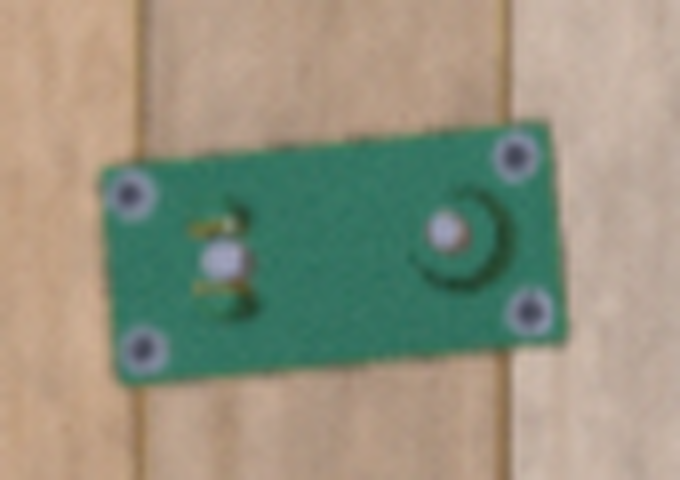

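View pics/c3.png

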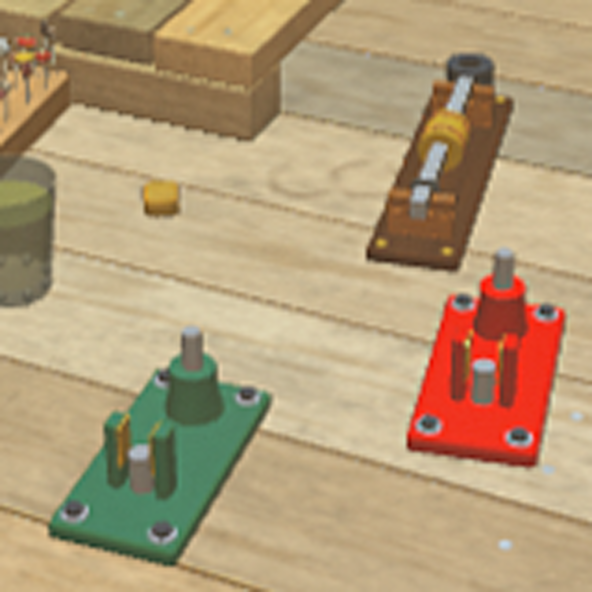

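The crops confirm it. The hub is at c1 (620,180), the weight at (365,230) with its two copper bands, and the collar at (180,265). The green press has its post at c2 (447,230) and its fork and plunger at (222,258). Now measuring.

Run:
```python
from h import *
im=cv2.imread('pics/top0.png');hsv=cv2.cvtColor(im,cv2.COLOR_BGR2HSV)
def rect(m,z,box):
    k=np.zeros_like(m);x0,y0,x1,y1=box;k[y0:y1,x0:x1]=m[y0:y1,x0:x1]
    k=cv2.morphologyEx(k,cv2.MORPH_CLOSE,np.ones((5,5)))
    cs=max(cv2.findContours(k,0,1)[0],key=cv2.contourArea)
    W=np.array([onz('top',p[0][0],p[0][1],z)[:2] for p in cs],np.float32)
    r=cv2.minAreaRect(W);b=cv2.boxPoints(r);print(r,b.round(1).tolist());return k
g=cv2.inRange(hsv,(60,80,30),(95,255,255));rect(g,14,(200,195,285,245))
gray=cv2.cvtColor(im,cv2.COLOR_BGR2GRAY)
d=((gray<95)*255).astype(np.uint8)
k=rect(d,12,(325,205,440,255))
y=cv2.inRange(hsv,(20,120,120),(32,255,255));y[:]=y;k2=np.zeros_like(y);k2[218:242,368:392]=y[218:242,368:392]
u,v=np.nonzero(k2)[1].mean(),np.nonzero(k2)[0].mean();print('weight',u,v,onz('top',u,v,50))
f=lambda s,x0,y0,p,z:(onz('top',x0+(p[0]+.5)/s-.5,y0+(p[1]+.5)/s-.5,z).round(1))
print('hub',f(6.5,325,195,(620,180),52),'barend',f(6.5,325,195,(122,276),48),'collar',f(6.5,325,195,(180,265),50))
print('post',f(8,200,190,(445,229),75),'plung',f(8,200,190,(222,259),40))
s=lambda p,z:onz('scene',250+(p[0]+.5)/3.7-.5,150+(p[1]+.5)/3.7-.5,z).round(1)
print('scene post',s((191,331),75),'hub',s((469,66),52))
```

```text
((543.690673828125, 144.90682983398438), (79.6974105834961, 165.9311981201172), 5.3181867599487305) [[496.29998779296875, 223.8000030517578], [511.70001220703125, 58.599998474121094], [591.0999755859375, 66.0], [575.7000122070312, 231.1999969482422]]
((512.8305053710938, -272.8674011230469), (70.99388885498047, 271.5484924316406), 10.20956039428711) [[453.79998779296875, -145.5], [502.0, -412.79998779296875], [571.7999877929688, -400.20001220703125], [523.7000122070312, -133.0]]
weight 380.7448979591837 229.98979591836735 [ 512.36132223 -264.15642026   50.        ]
hub [ 533.2 -379.3   52. ] barend [ 493.4 -155.5   48. ] collar [ 498.  -181.2   50. ]
post [549.   95.7  75. ] plung [540.8 181.5  40. ]
scene post [546.7  98.9  75. ] hub [ 531.  -369.9   52. ]
```

```bash
python3 - <<'E'
from h import *
from scipy.spatial.transform import Rotation as R
q=sense()['ee_rot'];M=R.from_quat([q[1],q[2],q[3],q[0]]).as_matrix();print(M.round(3))
def tri(a,b):
    (o1,d1),(o2,d2)=a,b
    A=np.stack([d1,-d2],1);t=np.linalg.lstsq(A,o2-o1,rcond=None)[0];p,q=o1+t[0]*d1,o2+t[1]*d2
    return (p+q)/2,np.linalg.norm(p-q)
for uv in[(478,128),(485,95),(500,150)]:
    print('frond',tri(ray('top',385,298),ray('scene',*uv)))
print('post',tri(ray('top',200+445.5/8-.5,190+229.5/8-.5),ray('scene',250+191.5/3.7-.5,150+331/3.7-.5)))
E
python3 - <<'E'
import cv2
s=cv2.imread('pics/scene0.png');cv2.imwrite('pics/c4.png',cv2.resize(s[0:220,420:640],None,fx=2.7,fy=2.7))
s=cv2.imread('pics/top0.png');cv2.imwrite('pics/c5.png',cv2.resize(s[200:400,320:640],None,fx=2.5,fy=2.5))
E
```

```text
[[-0.     0.947  0.322]
 [ 0.001  0.322 -0.947]
 [-1.     0.    -0.001]]
frond (array([ 287.46247775, -252.15455344,  261.91820374]), np.float64(108.1580407263652))
frond (array([ 289.20245089, -239.93889615,  349.55463554]), np.float64(124.41544118184784))
frond (array([ 254.6613702 , -262.31025487,  205.25935667]), np.float64(160.30648686910882))
post (array([548.80058666,  95.83212386,  72.90119783]), np.float64(0.737273465671991))
```

View pics/c4.png

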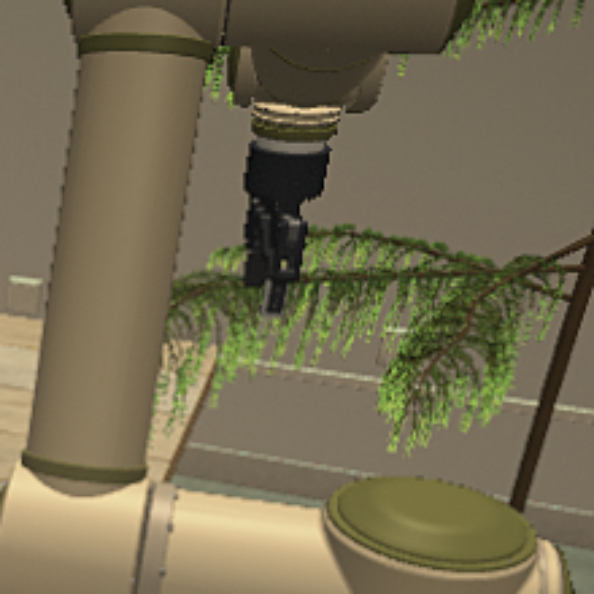

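View pics/c5.png

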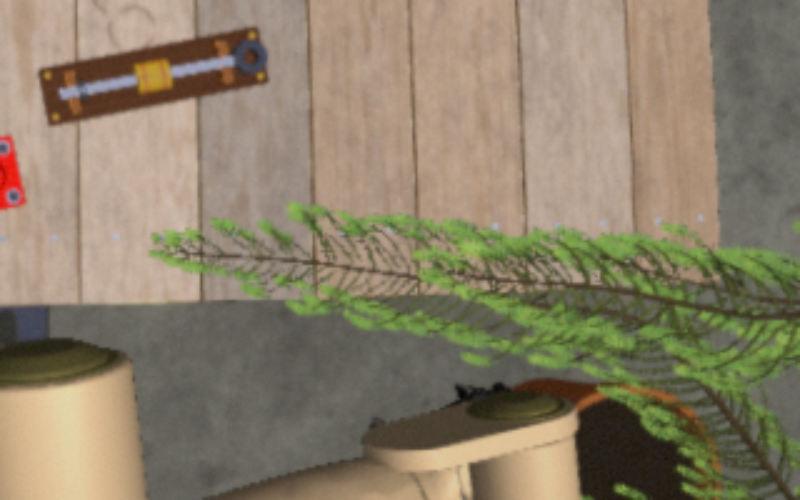

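Run:
```python
from h import *
for c in [(165,253),(250,258),(350,270),(450,278),(560,287)]:
    u,v=320+c[0]/2.5,200+c[1]/2.5
    for z in (100,150,200,250,300,350):
        p=onz('top',u,v,z);w=proj('wrist',p);E=np.array(vision.calibration('wrist')['extrinsics'])
        print(c,z,p.round()[:2],'wrist',w.round(),'scene crop',((proj('scene',p)-[420,0])*2.7).round())
```

```text
(165, 253) 100 [ 314. -268.] wrist [ 82. -96.] scene crop [ 54. 490.]
(165, 253) 150 [ 320. -260.] wrist [  -1. -170.] scene crop [ 51. 447.]
(165, 253) 200 [ 326. -253.] wrist [-161. -313.] scene crop [ 48. 402.]
(165, 253) 250 [ 332. -245.] wrist [-609. -717.] scene crop [ 45. 356.]
(165, 253) 300 [ 338. -238.] wrist [-8347. -7700.] scene crop [ 42. 307.]
(165, 253) 350 [ 344. -230.] wrist [3477. 2858.] scene crop [ 38. 256.]
(250, 258) 100 [ 306. -363.] wrist [212. -30.] scene crop [ 83. 452.]
(250, 258) 150 [ 312. -352.] wrist [167. -83.] scene crop [ 80. 412.]
(250, 258) 200 [ 319. -341.] wrist [  85. -178.] scene crop [ 77. 370.]
(250, 258) 250 [ 325. -329.] wrist [-111. -405.] scene crop [ 73. 326.]
(250, 258) 300 [ 331. -318.] wrist [-1353. -1862.] scene crop [ 70. 281.]
(250, 258) 350 [ 338. -307.] wrist [3426. 3576.] scene crop [ 66. 232.]
(350, 270) 100 [ 290. -476.] wrist [345.  46.] scene crop [122. 414.]
(350, 270) 150 [ 296. -461.] wrist [332.  15.] scene crop [118. 376.]
(350, 270) 200 [ 303. -445.] wrist [310. -38.] scene crop [115. 337.]
(350, 270) 250 [ 310. -430.]
[... 339 characters left out ...]
) 200 [ 292. -552.] wrist [495.  66.] scene crop [146. 306.]
(450, 278) 250 [ 299. -533.] wrist [533.  14.] scene crop [141. 267.]
(450, 278) 300 [ 306. -513.] wrist [ 642. -137.] scene crop [137. 227.]
(450, 278) 350 [ 314. -493.] wrist [ 6643. -8318.] scene crop [132. 184.]
(560, 287) 100 [ 261. -723.] wrist [585. 173.] scene crop [187. 341.]
(560, 287) 150 [ 269. -699.] wrist [617. 170.] scene crop [183. 308.]
(560, 287) 200 [ 277. -674.] wrist [670. 164.] scene crop [178. 274.]
(560, 287) 250 [ 285. -649.] wrist [769. 154.] scene crop [174. 238.]
(560, 287) 300 [ 293. -624.] wrist [1020.  128.] scene crop [169. 200.]
(560, 287) 350 [ 301. -600.] wrist [3329. -110.] scene crop [164. 161.]
```

```bash
python3 -m pendant '[[0,0,0,-6,0,0,1],[0,0,0,-12,0,0,1],[-0.18,0,0,-12,5,-1.2,1],[-0.36,0,0,-12,10,-2.4,1],[-0.54,0,0,-12,15,-3.6,1]]'
cat > rel.py <<'E'
# print tool-frame shift (cm) and turn to reach target pos/heading of tool y axis (deg)
from h import *
import sys
from scipy.spatial.transform import Rotation as R
x,y,z,hd=map(float,sys.argv[1:5]);s=sense();q=s['ee_rot'];M=R.from_quat([q[1],q[2],q[3],q[0]])
a=np.radians(hd);Y=np.array([np.cos(a),np.sin(a),0]);X=np.array([0,0,-1.]);T=R.from_matrix(np.stack([X,Y,np.cross(X,Y)],1))
print('turn',(M.inv()*T).as_rotvec().round(3),'shift cm',(M.inv().apply(np.array([x,y,z])-s['eef_pos'])/10).round(2),'t',s['time_s'])
E
python3 rel.py 512 -280 300 100.2
```

```text
time_s: 0.78
eef_pos: [300.6, -413.7, 351.1]
ee_rot: [0.664, 0.242, 0.665, -0.242]
force: [-0.2, -0.6, -0.0]
grip_width: 0.999
turn [-0.876 -0.    -0.   ] shift cm [ 5.12 23.82  7.62] t 0.775
```

```bash
python3 -m pendant '[[-0.18,0,0,0,5,1.6,0.27],[-0.36,0,0,0,10,3.2,0.27],[-0.54,0,0,1,15,4.8,0.27],[-0.72,0,0,3,20,6.4,0.27],[-0.876,0,0,5,23.8,7.6,0.27]]'
python3 - <<'E'
from h import *
print(sense()['eef_pos'],sense()['ee_rot']);snap('wrist','w1')
E
python3 rel.py 512 -280 300 100.2
```

```text
time_s: 1.4
eef_pos: [512.8, -280.8, 300.4]
ee_rot: [0.704, -0.063, 0.704, 0.063]
force: [-0.2, 0.2, 0.2]
grip_width: 0.27
[ 512.7962952  -280.77424709  300.38036839] [ 0.70419691 -0.06325896  0.70432614  0.0634799 ]
turn [ 0.011 -0.002 -0.005] shift cm [-0.29 -0.15 -0.32] t 1.45
```

View pics/w1.png

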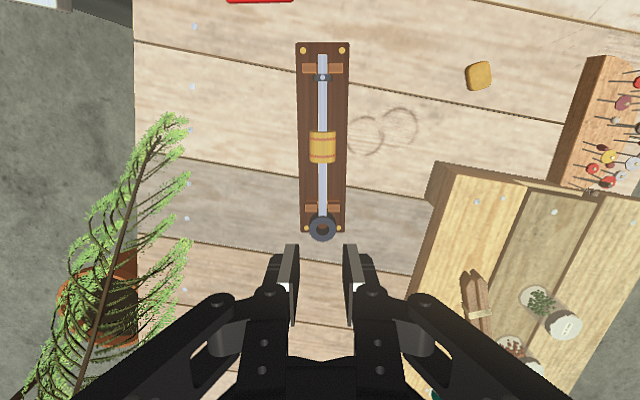

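The wrist view shows the lever lying straight up the picture: bar end at (322,55), collar (322,77), weight (322,147), hub bore (322,229).

Run:
```python
from h import *
im=cv2.imread('pics/w1.png')
cv2.imwrite('pics/c6.png',cv2.resize(im[35:245,270:375],None,fx=2.8,fy=2.8,interpolation=cv2.INTER_CUBIC))
for n,p,z in[('end',(322,55),48),('collar',(322,77),50),('w top',(322,131),52),('w bot',(322,164),52),('hub',(322,227.5),52),('saddle1',(322,69),45),('saddle2',(322,208),45)]:
    print(n,onz('wrist',*p,z).round(1))
hsv=cv2.cvtColor(im,cv2.COLOR_BGR2HSV)
d=((hsv[...,2]<150)&(hsv[...,0]<18)&(hsv[...,1]>100)).astype(np.uint8)*255
k=np.zeros_like(d);k[38:240,285:360]=d[38:240,285:360];k=cv2.morphologyEx(k,cv2.MORPH_CLOSE,np.ones((7,7)))
cs=max(cv2.findContours(k,0,1)[0],key=cv2.contourArea)
W=np.array([onz('wrist',p[0][0],p[0][1],12)[:2] for p in cs],np.float32);r=cv2.minAreaRect(W);print(r)
```

```text
end [ 493.1 -152.1   48. ]
collar [ 497.7 -175.9   50. ]
w top [ 509.8 -238.2   52. ]
w bot [ 517.8 -279.9   52. ]
hub [ 535.  -369.1   52. ]
saddle1 [ 496.  -166.8   45. ]
saddle2 [ 530.  -342.9   45. ]
((512.3241577148438, -264.093994140625), (73.75798034667969, 263.09783935546875), 10.88687801361084)
```

View pics/c6.png

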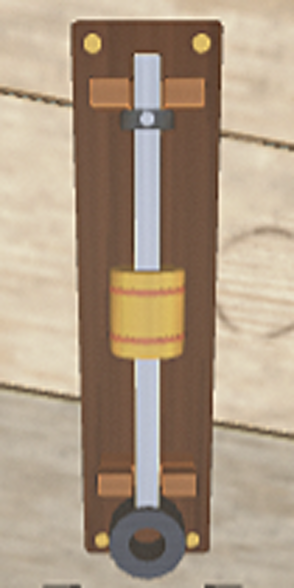

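```bash
python3 rel.py 521 -311 110 100.4
```

```text
turn [ 0.007 -0.002 -0.005] shift cm [ 1.869e+01 -3.460e+00  1.000e-02] t 1.45
```

```bash
python3 -m pendant '[[0,0,0,5,-1,0,0.27],[0,0,-0.005,10,-2,0,0.27],[0,0,-0.005,15,-3,0,0.27],[0,0,-0.005,18.7,-3.5,0,0.27],[0,0,-0.005,18.7,-3.5,0,0.27]]'
python3 - <<'E'
from h import *
print(sense()['eef_pos'],sense()['ee_rot']);snap('wrist','w2')
for z,X in[(48,0)]:pass
E
python3 rel.py 521 -311 110 100.4
```

```text
time_s: 2.08
eef_pos: [516.2, -316.0, 111.8]
ee_rot: [0.703, -0.061, 0.706, 0.061]
force: [0.2, 0.6, 0.5]
grip_width: 0.267
[ 516.15867435 -316.02411999  111.77463583] [ 0.70324689 -0.06116208  0.70570837  0.06065236]
turn [-0.009 -0.001  0.004] shift cm [0.42 0.49 0.48] t 2.125
```

View pics/w2.png

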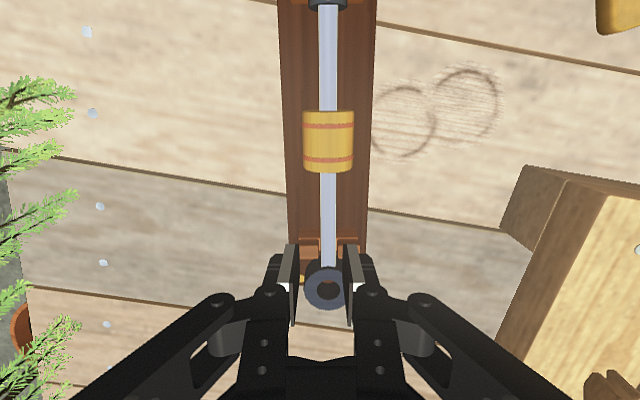

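Run:
```python
from h import *
im=cv2.imread('pics/w2.png')
hsv=cv2.cvtColor(im,cv2.COLOR_BGR2HSV)
m=cv2.inRange(hsv,(100,0,120),(140,110,255))
for v in(40,70,95,180,200,220):
    xs=np.nonzero(m[v,305:350])[0]+305
    if len(xs):print(v,xs.min(),xs.max(),onz('wrist',xs.mean(),v,48).round(1))
for n,p,z in[('wtop',(328,111),54),('wbot upper edge',(328,163),58),('wbot low',(328,173),40),('hub',(328,289),52)]:
    print(n,onz('wrist',*p,z).round(1))
```

```text
40 320 335 [ 502.5 -202.5   48. ]
70 320 335 [ 505.6 -219.4   48. ]
95 320 335 [ 508.3 -234.2   48. ]
180 321 334 [ 518.7 -291.1   48. ]
200 321 334 [ 521.5 -306.1   48. ]
220 322 334 [ 524.7 -321.8   48. ]
wtop [ 510.3 -243.7   54. ]
wbot upper edge [ 516.2 -276.6   58. ]
wbot low [ 518.7 -287.9   40. ]
hub [ 535.2 -379.4   52. ]
```

```bash
python3 rel.py 522 -311 62 100.4
```

```text
turn [-0.009 -0.001  0.004] shift cm [5.22 0.49 0.58] t 2.125
```

Run:
```python
from h import *
s=sense();print(s['eef_pos'],s['ee_rot'],s['dq'].round(3))
```

```text
[ 517.13624077 -316.62901969  114.2401406 ] [ 0.70428483 -0.06238937  0.70465279  0.05962286] [ 0.007 -0.042 -0.037  0.     0.005  0.001]
```

```bash
python3 -m pendant '[[-0.009,0,0.004,2,0.5,0.58,0.27],[-0.009,0,0.004,4,0.5,0.58,0.27],[-0.009,0,0.004,5.2,0.5,0.58,0.27],[-0.009,0,0.004,5.2,0.5,0.58,0.27],[-0.009,0,0.004,5.2,0.5,0.58,0.27]]'
python3 - <<'E'
from h import *
s=sense();print(s['eef_pos'],s['dq'].round(3))
im=snap('wrist','w3');hsv=cv2.cvtColor(im,cv2.COLOR_RGB2HSV)
s=sense();print(s['eef_pos'])
m=cv2.inRange(hsv,(100,0,120),(140,110,255))
for v in(40,60,150,170,190,210):
    xs=np.nonzero(m[v,305:350])[0]+305
    if len(xs):print(v,xs.min(),xs.max(),onz('wrist',xs.mean(),v,48).round(1))
E
python3 rel.py 522 -311 62 100.4
```

```text
time_s: 2.75
eef_pos: [522.6, -311.3, 63.1]
ee_rot: [0.705, -0.065, 0.704, 0.064]
force: [0.0, -0.1, 0.5]
grip_width: 0.271
[ 522.62908385 -311.28240617   63.11771782] [-0.001 -0.006 -0.    -0.001  0.001 -0.   ]
[ 522.60428812 -311.3282066    63.15010705]
40 306 326 [ 502.  -205.7   48. ]
60 306 326 [ 503.5 -214.1   48. ]
210 308 325 [ 517.4 -289.9   48. ]
turn [0.001 0.001 0.002] shift cm [ 0.11  0.04 -0.05] t 2.8
```

View pics/w3.png

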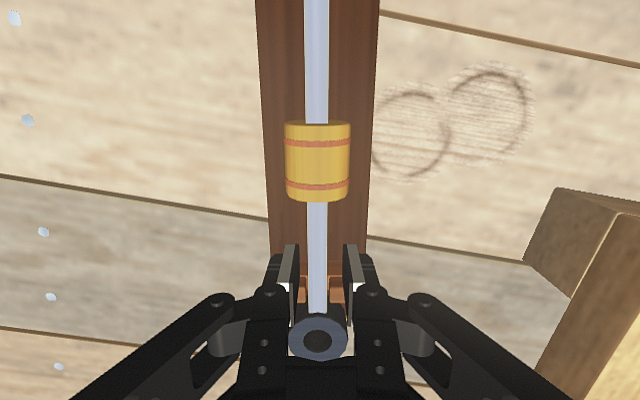

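The bar (u≈317) lies between the pads (inner faces at u≈299 and 343, middle 321). I'll shift about 1.3 mm and go down astride it.

```bash
python3 -m pendant '[[0,0,0,1,0,-0.12,0.27],[0,0,0,2,0,-0.12,0.27],[0,0,0,3.3,0,-0.12,0.27],[0,0,0,4.3,0,-0.12,0.27],[0,0,0,4.3,0,-0.12,0.27]]'
python3 - <<'E'
from h import *
im=snap('wrist','w4');s=sense();print(s['eef_pos'],s['force'],s['wrist_torque'])
E
```

```text
time_s: 3.42
eef_pos: [520.7, -311.0, 18.2]
ee_rot: [0.704, -0.064, 0.705, 0.064]
force: [0.6, 0.3, -1.1]
grip_width: 0.272
[ 520.97309147 -311.21832694   18.90698763] [-0.28129009  0.44952827 -0.36067731] [2.79007006e-02 2.65099849e-05 2.19925276e-03]
```

View pics/w4.png

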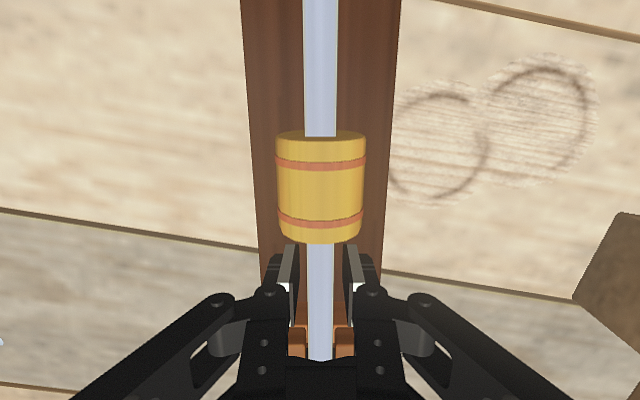

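No contact, and the fingers are astride the bar behind the weight. Pushing along tool +y.

```bash
python3 -m pendant '[[0,0,0,0,1.5,0,0.27],[0,0,0,0,3,0,0.27],[0,0,0,0,4.5,0,0.27],[0,0,0,0,6,0,0.27],[0,0,0,0,6.6,0,0.27]]'
python3 -m pendant '[[0,0,0,0,0.05,0,0.27],[0,0,0,0,0.1,0,0.27],[0,0,0,0,0.15,0,0.27],[0,0,0,0,0.2,0,0.27],[0,0,0,0,0.25,0,0.27]]'
python3 - <<'E'
from h import *
im=snap('wrist','w5');s=sense();print(s['eef_pos'],s['force'],s['wrist_torque'])
E
```

```text
time_s: 4.1
eef_pos: [509.1, -245.4, 19.5]
ee_rot: [0.704, -0.065, 0.704, 0.064]
force: [0.0, -3.3, 0.6]
grip_width: 0.275
time_s: 4.72
eef_pos: [508.6, -244.2, 19.1]
ee_rot: [0.704, -0.065, 0.704, 0.064]
force: [0.4, -3.1, -2.2]
grip_width: 0.27
[ 508.57809432 -244.13105084   19.06898056] [-0.58472204 -3.78760295 -1.72106194] [-0.50378285 -0.03952901  0.01540499]
```

View pics/w5.png

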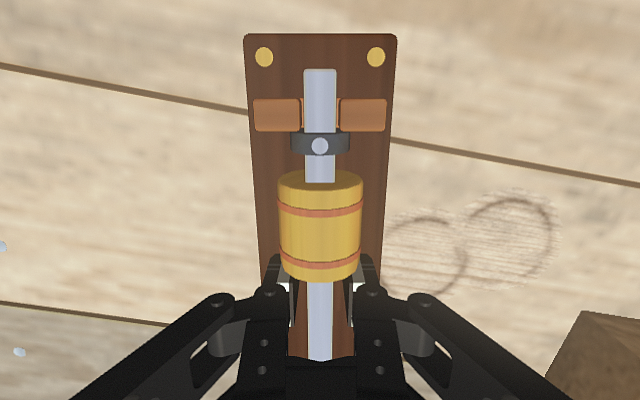

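The weight is sliding at about 3 N, and there's still a small gap to the collar (weight edge at v≈180, collar at v≈150).

```bash
python3 -m pendant '[[0,0,0,0,0.15,0,0.27],[0,0,0,0,0.3,0,0.27],[0,0,0,0,0.4,0,0.27],[0,0,0,0,0.5,0,0.27],[0,0,0,0,0.6,0,0.27]]'
python3 -m pendant '[[0,0,0,0,0.05,0,0.27],[0,0,0,0,0.1,0,0.27],[0,0,0,0,0.15,0,0.27],[0,0,0,0,0.2,0,0.27],[0,0,0,0,0.2,0,0.27]]'
```

```text
time_s: 5.4
eef_pos: [507.5, -238.0, 19.2]
ee_rot: [0.704, -0.065, 0.704, 0.064]
force: [-0.6, -3.9, -1.9]
grip_width: 0.268
time_s: 6.02
eef_pos: [507.2, -236.0, 19.2]
ee_rot: [0.704, -0.065, 0.704, 0.064]
force: [-0.3, -2.6, -1.6]
grip_width: 0.268
```

```bash
python3 -m pendant '[[0,0,0,0,0.05,0,0.27],[0,0,0,0,0.1,0,0.27],[0,0,0,0,0.15,0,0.27],[0,0,0,0,0.2,0,0.27],[0,0,0,0,0.2,0,0.27]]'
python3 - <<'E'
from h import *
im=snap('wrist','w6')
E
```

```text
time_s: 6.65
eef_pos: [506.9, -234.0, 19.2]
ee_rot: [0.704, -0.065, 0.704, 0.064]
force: [-0.8, -2.8, -0.5]
grip_width: 0.271
```

View pics/w6.png

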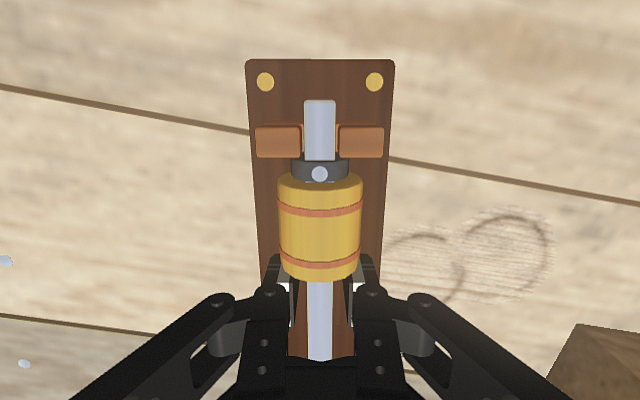

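Nearly there: the collar now almost meets the weight's far edge (v≈178). I'll continue in 1–2 mm steps.

```bash
python3 -m pendant '[[0,0,0,0,0.05,0,0.27],[0,0,0,0,0.1,0,0.27],[0,0,0,0,0.15,0,0.27],[0,0,0,0,0.2,0,0.27],[0,0,0,0,0.2,0,0.27]]'
```

```text
time_s: 7.32
eef_pos: [506.7, -233.2, 19.3]
ee_rot: [0.704, -0.065, 0.704, 0.063]
force: [0.7, -8.8, -3.7]
grip_width: 0.271
```

```bash
python3 -m pendant '[[0,0,0,0,0.05,0,0.27],[0,0,0,0,0.1,0,0.27],[0,0,0,0,0.15,0,0.27],[0,0,0,0,0.15,0,0.27],[0,0,0,0,0.15,0,0.27]]'
```

```text
time_s: 7.95
eef_pos: [506.8, -233.1, 19.4]
ee_rot: [0.705, -0.066, 0.703, 0.062]
force: [0.6, -16.5, -5.7]
grip_width: 0.271
```

The push rose to 16.5 N with no travel, so the weight is home. Back off to the balance point: finger front face at lever x=157 means centre 146, so 22 mm back.

```bash
python3 rel.py 510.7 -254.7 19.5 100.4
python3 - <<'E'
from h import *
u=np.array([-.18,.9836]);p=sense()['eef_pos'];print(p, p[:2]-22*u)
E
```

```text
turn [0.    0.002 0.006] shift cm [ 0.   -2.19 -0.01] t 7.95
[ 506.83276675 -233.12301517   19.39830268] [ 510.79276675 -254.76221517]
```

```bash
python3 -m pendant '[[0,0,0,0,-1.2,0,0.27],[0,0,0,0,-2.4,0,0.27],[0,0,0,0,-2.4,0,0.27],[0,0,0,0,-2.4,0,0.27],[0,0,0,0,-2.4,0,0.27]]'
python3 - <<'E'
from h import *
im=snap('wrist','w7')
E
python3 rel.py 510.8 -254.8 20 100.4
```

```text
time_s: 8.57
eef_pos: [510.5, -253.9, 19.2]
ee_rot: [0.704, -0.065, 0.704, 0.064]
force: [-0.6, -0.2, -0.5]
grip_width: 0.272
turn [ 0.001 -0.     0.001] shift cm [-0.08 -0.09  0.01] t 8.625
```

View pics/w7.png

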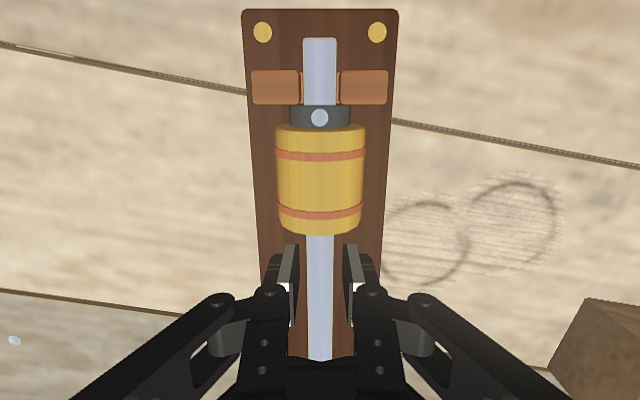

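The weight is flush against the collar, at v≈127. Fine trim, then close at 80 N.

```bash
python3 -m pendant '[[0,0,0,-0.1,-0.1,0,0.27],[0,0,0,-0.1,-0.1,0,0],[0,0,0,-0.1,-0.1,0,0],[0,0,0,-0.1,-0.1,0,0],[0,0,0,-0.1,-0.1,0,0]]' 80
python3 -c "
from h import *
s=sense();print(s['eef_pos'],s['force'],s['wrist_torque'],s['grip_width'])"
```

```text
time_s: 9.25
eef_pos: [510.8, -255.3, 20.6]
ee_rot: [0.704, -0.065, 0.704, 0.064]
force: [-1.6, 1.1, 5.5]
grip_width: 0.126
[ 510.8427106  -255.34306234   20.58029155] [-1.56487539  1.07768392  5.53835428] [0.1261228  0.21078364 0.0423809 ] 0.12614238646138437
```

```bash
python3 -m pendant '[[0,0,0,-0.5,0,0,0],[0,0,0,-1,0,0,0],[0,0,0,-1.5,0,0,0],[0,0,0,-2,0,0,0],[0,0,0,-2.5,0,0,0]]'
python3 -m pendant '[[0,0,0,-1,0,0,0],[0,0,0,-2,0,0,0],[0,0,0,-4,0,0,0],[0,0,0,-6,0,0,0],[0,0,0,-6,0,0,0]]'
python3 - <<'E'
from h import *
s=sense();print(s['eef_pos'],s['ee_rot'],s['force'],s['wrist_torque'],s['grip_width'])
snap('wrist','w8');im=snap('scene','s8')
cv2.imwrite('pics/s8c.png',cv2.resize(cv2.cvtColor(im,cv2.COLOR_RGB2BGR)[120:300,300:480],None,fx=3.3,fy=3.3,interpolation=cv2.INTER_CUBIC))
E
```

```text
time_s: 9.88
eef_pos: [510.6, -254.9, 45.5]
ee_rot: [0.704, -0.064, 0.704, 0.064]
force: [-0.0, 0.1, -5.7]
grip_width: 0.125
time_s: 10.5
eef_pos: [511.4, -255.7, 106.9]
ee_rot: [0.705, -0.065, 0.703, 0.063]
force: [-0.0, -1.0, -5.8]
grip_width: 0.125
[ 511.38699325 -255.65189468  106.89272288] [ 0.70510081 -0.06543285  0.70325797  0.06308419] [-0.02167705 -0.98311621 -5.7749874 ] [ 0.00518177 -0.0348674  -0.02420699] 0.12468195978835336
```

View pics/w8.png

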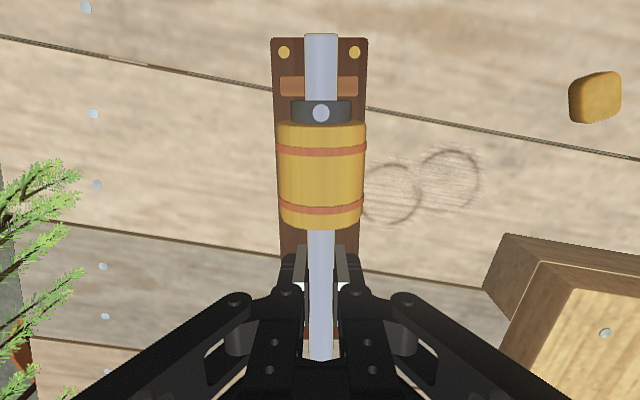

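View pics/s8c.png

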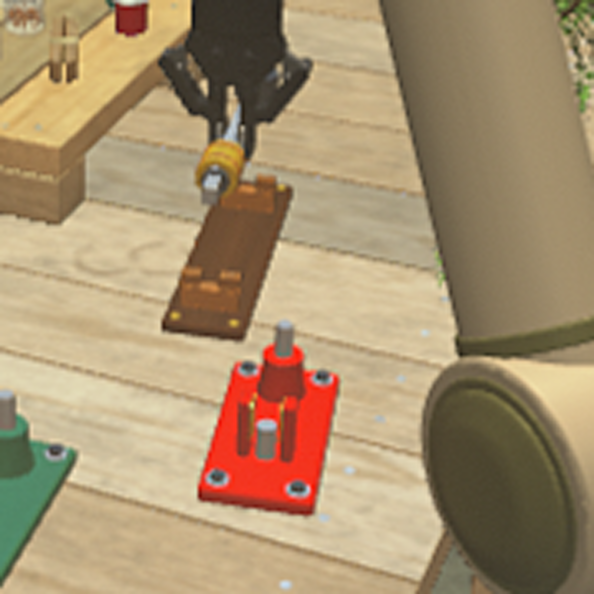

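Lifted cleanly. The weight reads 5.8 N and the residual moment is only about 0.03 N·m, so the grip is at the balance point. Now across, high.

```bash
python3 rel.py 536.5 220.3 160 95.3
python3 -m pendant '[[0,0,0,-2,1,0,0],[0,0,0,-4,3,0,0],[0,0,0,-5,6.5,0,0],[0,0,0,-5.2,10.5,0,0],[0,0,0,-5.2,15,0,0]]'; python3 rel.py 536.5 220.3 160 95.3
```

```text
turn [ 0.09 -0.    0.  ] shift cm [-5.55 46.27 11.16] t 10.6
time_s: 11.22
eef_pos: [483.2, -106.1, 158.1]
ee_rot: [0.705, -0.065, 0.704, 0.064]
force: [0.4, -0.3, -4.9]
grip_width: 0.125
turn [0.089 0.001 0.001] shift cm [-0.23 31.13 11.14] t 11.225
```

```bash
python3 -m pendant '[[0.02,0,0,0,4,1.5,0],[0.04,0,0,0,8,3,0],[0.06,0,0,0,11.5,4.5,0],[0.08,0,0,0,15,6,0],[0.089,0,0,0,18,7,0]]'; python3 rel.py 536.5 220.3 160 95.3
```

```text
time_s: 11.85
eef_pos: [519.6, 84.0, 157.7]
ee_rot: [0.707, -0.033, 0.706, 0.033]
force: [0.7, 0.5, -4.9]
grip_width: 0.122
turn [0.001 0.001 0.001] shift cm [-0.24 13.41  2.95] t 11.85
```

```bash
python3 -m pendant '[[0,0,0,0,4,1,0],[0,0,0,0,8,1.8,0],[0,0,0,0,11,2.5,0],[0,0,0,0,13,2.9,0],[0,0,0,0,13,2.9,0]]'; python3 -m pendant '[[0,0,0,0,0.05,0,0],[0,0,0,0,0.05,0,0],[0,0,0,0,0.05,0,0],[0,0,0,0,0.05,0,0],[0,0,0,0,0.05,0,0]]';python3 rel.py 536.5 220.3 160 95.3
python3 - <<'E'
from h import *
t=snap('top','t9');s=snap('scene','s9');w=snap('wrist','w9')
z=lambda im,a,b,c,d,f:cv2.resize(cv2.cvtColor(im,cv2.COLOR_RGB2BGR)[b:d,a:c],None,fx=f,fy=f,interpolation=cv2.INTER_CUBIC)
cv2.imwrite('pics/t9c.png',z(t,180,150,290,240,7));cv2.imwrite('pics/s9c.png',z(s,220,180,360,310,4.5))
E
```

```text
time_s: 12.48
eef_pos: [536.3, 215.2, 157.0]
ee_rot: [0.706, -0.034, 0.706, 0.033]
force: [0.3, -0.4, -6.0]
grip_width: 0.125
time_s: 13.1
eef_pos: [536.6, 214.6, 156.8]
ee_rot: [0.706, -0.033, 0.706, 0.032]
force: [-0.1, -0.2, -5.5]
grip_width: 0.127
turn [0.    0.    0.001] shift cm [-0.32  0.57  0.04] t 13.1
```

View pics/t9c.png

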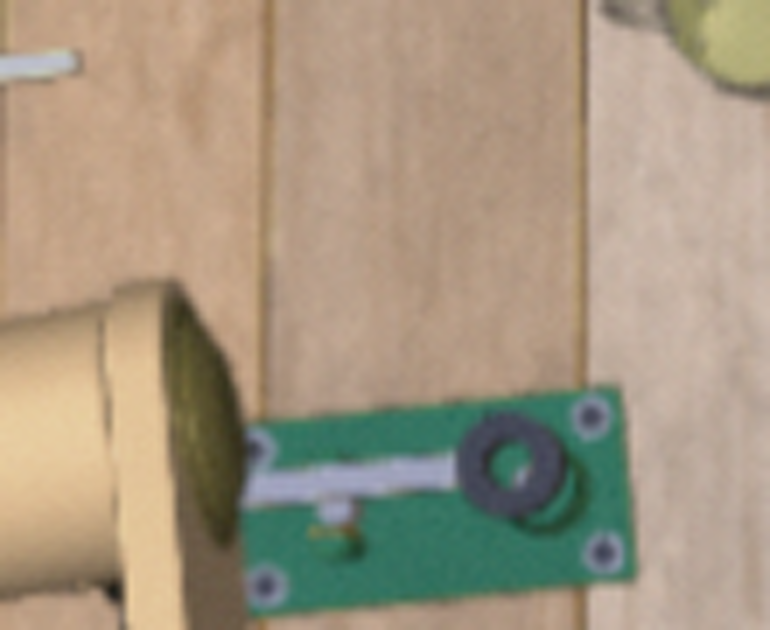

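View pics/s9c.png

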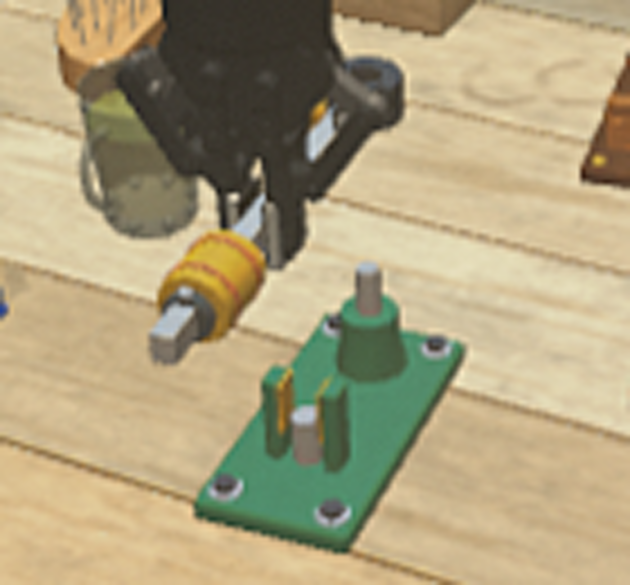

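View pics/w9.png

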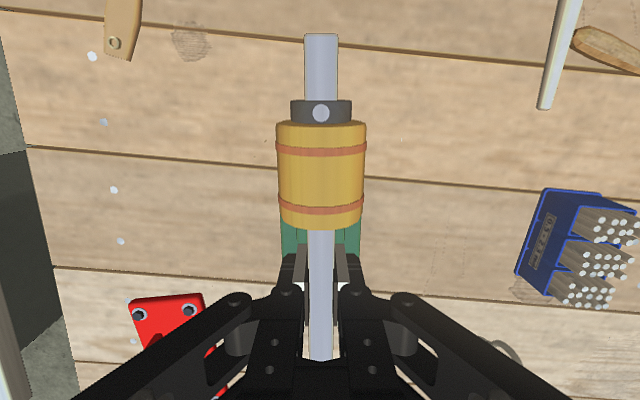

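Views show the hub at t9c (511,466) over the post (516,480 visible through the bore) and the bar parallel to the press. In the scene view the lever is level and clear above. Now measuring hub against post.

Run:
```python
from h import *
im=cv2.imread('pics/t9.png');s=sense();z0=s['eef_pos'][2]+7.4;print(z0)
g=cv2.cvtColor(im,cv2.COLOR_BGR2HSV)
m=((g[...,1]<110)&(g[...,2]<125)).astype(np.uint8)*255
k=np.zeros_like(m);k[205:228,243:265]=m[205:228,243:265]
c=max(cv2.findContours(k,0,1)[0],key=cv2.contourArea);(u,v),r=cv2.minEnclosingCircle(c);print('hub px',u,v,r)
H=onz('top',u,v,z0+24);H2=onz('top',180+511.5/7-.5,150+466.5/7-.5,z0+24);print('hub',H.round(1),H2.round(1))
# bar edge line in t9c: centre at (260,486) and (450,470)
a=onz('top',180+255.5/7-.5,150+488/7-.5,z0+20);b=onz('top',180+450.5/7-.5,150+471/7-.5,z0+20)
print('bar heading',np.degrees(np.arctan2((a-b)[1],(a-b)[0])))
P=onz('top',200+445.5/8-.5,190+229.5/8-.5,75);print('post',P)
# base corner long edges heading from t0
def tri(a,b):
    (o1,d1),(o2,d2)=a,b
    t=np.linalg.lstsq(np.stack([d1,-d2],1),o2-o1,rcond=None)[0];p,q=o1+t[0]*d1,o2+t[1]*d2
    return ((p+q)/2).round(1),np.linalg.norm(p-q).round(1)
print('hub tri',tri(ray('top',180+511.5/7-.5,150+466.5/7-.5),ray('scene',220+381/4.5-.5,180+79/4.5-.5)))
# kinematic hub
from scipy.spatial.transform import Rotation as R
q=s['ee_rot'];M=R.from_quat([q[1],q[2],q[3],q[0]]).as_matrix();print('kin hub',s['eef_pos']-124.3*M[:,1],'y',M[:,1].round(4))
# screws of press base z~16: pairs
def sc(x,y):return onz('top',200+(x+.5)/8-.5,190+(y+.5)/8-.5,15)[:2]
A,B,C,D=sc(515,157),sc(530,312),sc(129,193),sc(143,350)
print([np.degrees(np.arctan2(*(x-y)[::-1])).round(2) for x,y in((C,A),(D,B))],(A+B+C+D)/4)
```

```text
164.1510497831571
hub px 251.2906951904297 215.94186401367188 9.230711936950684
hub [548.5  92.1 188.2] [548.   88.7 188.2]
bar heading 94.47050460509386
post [549.0164457   95.73439927  75.        ]
hub tri (array([544.9,  87.7, 183.8]), np.float64(7.3))
kin hub [548.1035191   90.92910522 156.87708968] y [-0.0928  0.9957 -0.001 ]
[np.float64(94.8), np.float64(95.11)] [543.92808065 146.23349533]
```

```bash
python3 rel.py 537.5 220 103 95.1
python3 -m pendant '[[0,0,0,1,0.3,0,0],[0,0,0,2.5,0.55,0.05,0],[0,0,0,4,0.55,0.1,0],[0,0,0,5,0.55,0.13,0],[0,0,0,5.4,0.55,0.13,0]]'
python3 -m pendant '[[0,0,0,0,0,0,0],[0,0,0,0,0,0,0],[0,0,0,0,0,0,0],[0,0,0,0,0,0,0],[0,0,0,0,0,0,0]]';python3 rel.py 537.5 220 103 95.1
python3 - <<'E'
from h import *
t=snap('top','t10');s=snap('scene','s10')
z=lambda im,a,b,c,d,f:cv2.resize(cv2.cvtColor(im,cv2.COLOR_RGB2BGR)[b:d,a:c],None,fx=f,fy=f,interpolation=cv2.INTER_CUBIC)
cv2.imwrite('pics/t10c.png',z(t,205,190,285,250,9));cv2.imwrite('pics/s10c.png',z(s,220,180,360,310,4.5))
E
```

```text
turn [0.004 0.    0.001] shift cm [5.37 0.53 0.14] t 13.25
time_s: 13.88
eef_pos: [537.2, 220.2, 101.8]
ee_rot: [0.706, -0.033, 0.707, 0.032]
force: [0.2, -0.6, -5.9]
grip_width: 0.126
time_s: 14.5
eef_pos: [537.4, 220.3, 102.9]
ee_rot: [0.706, -0.033, 0.706, 0.033]
force: [0.5, 0.2, -4.9]
grip_width: 0.123
turn [0.004 0.    0.001] shift cm [-0.01 -0.03  0.01] t 14.5
```

View pics/t10c.png

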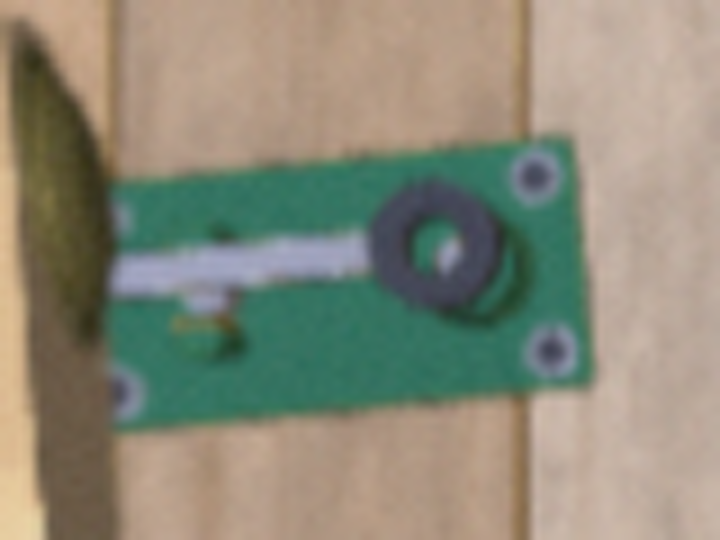

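View pics/s10c.png

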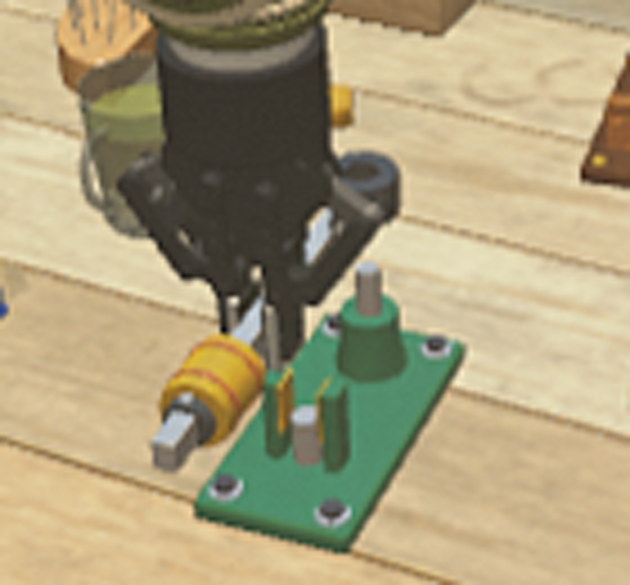

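Run:
```python
from h import *
H=onz('top',253.0,216.9,134.3);print('hub top-view',H.round(1))
for p in[(549,95.7),(548.6,96.2)]:
    print(((proj('top',[*p,134.3])-[205,190]+.5)*9).round(1),((proj('scene',[*p,134.3])-[220,180]+.5)*4.5).round(1),'post',((proj('scene',[*p,75])-[220,180]+.5)*4.5).round(1))
hs=onz('scene',220+369.5/4.5-.5,180+172/4.5-.5,134.3);print('hub scene',hs.round(1),'post scene',onz('scene',220+369/4.5-.5,180+267/4.5-.5,75).round(1))
im=cv2.imread('pics/s10.png');cv2.imwrite('pics/s10d.png',cv2.resize(im[205:275,275:345],None,fx=8,fy=8,interpolation=cv2.INTER_CUBIC))
im=cv2.imread('pics/t10.png');cv2.imwrite('pics/t10d.png',cv2.resize(im[205:230,240:270],None,fx=20,fy=20,interpolation=cv2.INTER_CUBIC))
```

```text
hub top-view [549.2  94.5 134.3]
[432.4 247.3] [362.8 168. ] post [366.8 264. ]
[430.7 248.7] [363.  168.6] post [367.1 264.7]
hub scene [544.1  97.7 134.3] post scene [546.7  97.7  75. ]
```

View pics/s10d.png

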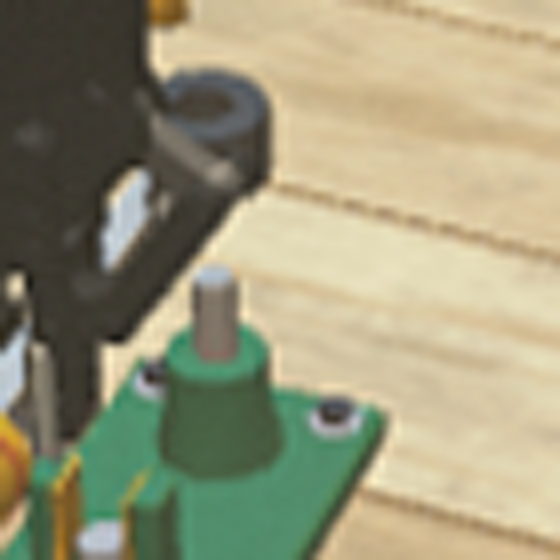

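View pics/t10d.png

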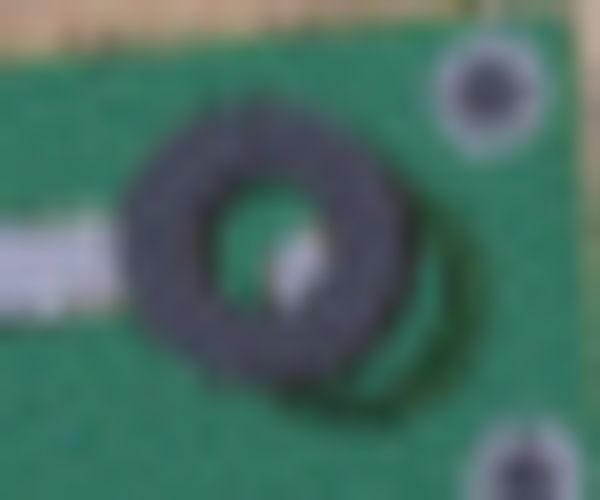

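Both views put the hub within about 1–1.5 mm of the post axis, roughly 1 mm short along y. A 1 mm trim, then settle.

```bash
python3 -m pendant '[[0,0,0,0,0.05,0,0],[0,0,0,0,0.1,0,0],[0,0,0,0,0.1,0,0],[0,0,0,0,0.1,0,0],[0,0,0,0,0.1,0,0]]'
python3 -m pendant '[[0,0,0,0,0,0,0],[0,0,0,0,0,0,0],[0,0,0,0,0,0,0],[0,0,0,0,0,0,0],[0,0,0,0,0,0,0]]'
python3 - <<'E'
from h import *
s=sense();print(s['eef_pos'],s['ee_rot'],s['dq'].round(4),s['force'],s['wrist_torque'],s['grip_width'])
snap('wrist','w11')
E
```

```text
time_s: 15.22
eef_pos: [537.3, 221.3, 102.7]
ee_rot: [0.706, -0.033, 0.706, 0.033]
force: [-0.7, 0.5, -5.7]
grip_width: 0.124
time_s: 15.85
eef_pos: [537.3, 221.3, 102.8]
ee_rot: [0.706, -0.033, 0.706, 0.033]
force: [0.9, -0.3, -5.5]
grip_width: 0.123
[537.25739286 221.30929463 102.77279937] [ 0.70638447 -0.03321417  0.70629914  0.03254717] [-0.0004 -0.0001 -0.0001 -0.0002 -0.0011 -0.0004] [ 0.94169872 -0.27062956 -5.52660139] [ 0.01890988  0.04685405 -0.00797153] 0.12318712119258014
```

View pics/w11.png

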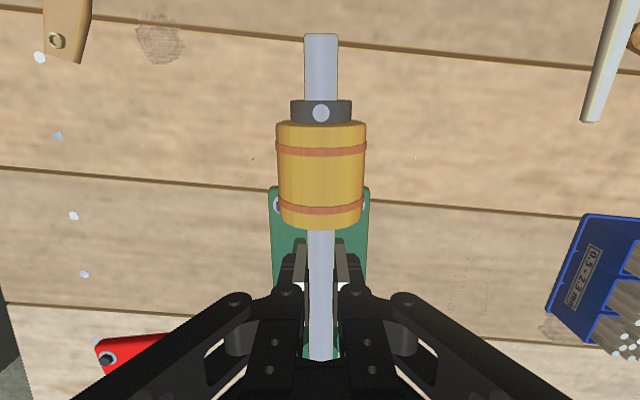

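The weight is still against the collar (v≈120), the lever is centred over the green base, and the arm is still. Handing in.

```bash
python3 -c "
from rig import job
print(job.finish_job())"
```

```text
the job is handed in; nothing more can be done
None
```

The job is handed in, about 16 s into the 48 s allowed, with the lever held level and still above the green press's pivot post.

- **Weight:** With the lever still in its cradle, I pushed the brass weight along the bar with the fingers astride it. It dragged at about 3 N, then rose to 16.5 N with no more travel. The wrist picture showed it flush against the collar, and it still sat there at the end.
- **Grip and lift:** I gripped the bar about 33 mm short of the weight with 80 N and lifted straight up. The wrist read about 5.6 N with almost no moment (0.03–0.05 N·m), so the grip is at the balance point.
- **Final hold:** By my estimate the hub's underside is about 35 mm above the post top, with the arm pointing over the fork. The bar's heading is about 95.3°, against 94.8–95.3° measured for the press.

**Checks that disagreed:**
- Before a last 1 mm trim along y, the top and scene views both put the hub about 1 mm short in y. They disagreed on x by about 1–2 mm in opposite directions, so I left x alone. I did not measure hub against post again after the trim.
- The 16.5 N push ended slightly above the 8–15 N band given for home.
- The force readings gave no sign of contact with the press. I did not check the tea glass and burr box separately, but they were well away from the path.

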